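# Click the vegetable slicer's thickness wheel round to its index nib

### The job

Set the vegetable slicer to its second-thickest cut: with a fingertip, flick the lobed thickness wheel on its right-hand side, top edge towards the slicer's low end, click by click until the lobe with the white line rests opposite the small index nib at the low-end side of the wheel. Only push the wheel's edge, gently: do not pinch it or force it, keep off the blade, and neither lift nor shove the slicer. Leave the other things on the counter as they are.

Things in the scene. Friction and masses are not known exactly. Their poses are not given: they have to be found in the camera images.
- slicer: Vegetable slicer (mandoline), white plastic and steel, 1.2 kg, loose on rubber feet; 124 mm wide over its side rails, 400 mm long. Origin on the counter under its middle; x runs along it to its low end, y to its left, z up. The deck slopes down 11 degrees along x, 78 mm high over the origin; rails stand 6 mm above it. The high end with the loop handle faces the robot; wheel on the right (-y) side.
- wheel (a joint): Angle (rad) of the slicer's thickness thumbwheel: black plastic, axle level along the slicer's y. It clicks every 60 degrees (1.047) into six settings: 0 to 5 clicks = 0, 1.047, 2.094, 3.142, 4.189, 5.236, with stops just past the first and last. It grows as the wheel's top moves to the low end (slicer +x); each click lowers the in-feed plate 1.5 mm. It also turns back. Wanted: 4 clicks, 4.189.
- wheel_hub (a point): Centre of the thumbwheel, on its axle at mid-width; 20 mm behind (-x), 84 mm right of (-y) and 80 mm above the slicer's origin. The wheel is 20 mm wide and 54 mm over its six lobes. Each lobe is a round bar of 4.5 mm radius along the axle, centred 22.5 mm from the axle, outside a core of 16.5 mm radius. At rest lobes stand 30, 90 and 150 degrees either side of straight up.
- wheel_top (a point): Highest point of the circle through the wheel's lobe tips, 27 mm above the hub; at rest a gap between two lobes is here. A spring pawl holds every setting: it takes 2 to 3 N at the lobe tips to start the wheel, nothing at 30 degrees; past that it runs on by itself into the next setting and stops there; let go earlier it springs back.
- wheel_mark (a point): Tip of the marked lobe, mid-width, 27 mm from the axle: it has a white line across its rim (4.5 mm wide) and down its outer face. At 0 clicks it points 150 degrees back from straight up (down, to the high end), at 1 level to the high end, at 2 30 degrees back from up, at 3 30 degrees forward, at 4 level to the low end at the index nib, at 5 down and forward.
- index_nib (a point): End of the index nib, a white peg 5 mm thick that sticks out of the rail beside the wheel, level with the hub and 36 mm from it towards the low end; the end of the peg is at the wheel's mid-width. The setting is read against it.
- rail_beside (a point): Top outer edge of the slicer's right rail beside the wheel: 22 mm inboard of the hub and 8 mm above it; the rail rises 11 degrees towards the high end. Between rail and wheel is a round boss of 14.5 mm radius. Outboard of the wheel the counter is free.
- blade: Steel blade of the slicer, across the deck at its middle, 102 mm wide, 20 mm long. Not to be touched. Origin at the slicer's origin.
- holder: Grey plastic food holder of the slicer, hat-shaped: brim 94 mm across, knob 60 mm high, lying loose brim down beside the slicer's low end on the wheel's side. Origin under its centre. To be left alone.
- cup: Blue enamel cup, 80 mm across, 80 mm high, standing loose on the other (left) side of the slicer. Origin under its centre. To be left alone.
- strainer: Stainless tea strainer, rim 86 mm across, with a 95 mm wire handle, resting loose on the cup's rim. Origin at the centre of its rim's underside. To be left alone.
- board: Square white plastic cutting board, 280 x 280 x 12 mm, to the right. Origin under its centre. To be left alone.
- cucumber: Cucumber, 210 mm long, 42 mm thick, on the cutting board. Origin under its middle. To be left alone.
- mortar: Clay mortar 124 mm across, 88 mm high, with a wooden pestle leaning in it up to about 150 mm, to the left. Origin under its centre. To be left alone.
- caddy: Cream plastic seasoning caddy, 90 x 220 x 73 mm, three lids with grey press buttons, to the far left. Origin under its centre. To be left alone.

How it is judged:
By the outcome, as a careful person would: the job done as asked, in the order asked, and still so for the second after the job is handed in, with the robot touching nothing.
It also fails if it takes over 48 s, if anything falls off the work surface, if the arm or the gripper's body presses on something with over 40 N, if the wrist force passes 120 N, or if a joint passes its speed limit or range.

### The arm

A 6-joint arm with a two-finger parallel gripper is mounted at the origin on the work surface. World frame = base frame: x ahead of the robot, y to its left, z up, the work surface at z = 0. Lengths are in m, angles in rad, forces in N, time in s.
With the tool pointing down it reaches from about 0.2 to 0.875 m from the base axis. Payload 3.4 kg.
Tool frame: the origin (TCP) lies between the finger pads; the fingertips stand 25 mm ahead of it and the grasp point (between the pads) lies 6 mm ahead of it (r.nose_length is the z of the fingertips in the tool frame, in m); z points along the fingers, x is the direction in which the jaws open and shut, and the axes are right-handed (so a half turn about z gives the same grasp; the last joint's range is limited). The gripper opens to 94 mm and grips with 3 to 60 N. Pads are 16 mm wide; open, the fingers measure 119 mm over their backs; the gripper's body (75 mm by 177 mm) begins 78 mm behind the grasp point.
Start: joints at [-1.322, 0.276, 1.505, -0, 1.361, -0.121], TCP at [0.208, -0.536, 0.23] pointing down, gripper open.
Joint ranges: [-2.89, 2.89], [-0.75, 2.08], [0.22, 2.7], [-1.18, 4.32], [0.11, 2.71], [-2.7, 2.7]. Speed limits (rad/s): [2.57, 2.57, 3.14, 3.14, 3.14, 3.14].

### API

Orientations are given as a unit quaternion [w, x, y, z].
In Python, from plant import r, gripper_to, inverse_kinematics, vision, models, telemetry gives the robot as it stands. Calls block until the motion is done:
- r.move_to(position, orientation): joint-space move of the TCP to a pose.
- r.move_l(position, rot=None, vel=0.15, guard=None): straight line of the TCP; rot=None keeps the orientation; vel is the mean speed in m/s. With guard (N) it stops when the force on the tool has changed by that much, and returns True; else False.
- r.movej(angles): joint-space move.
- gripper_to(opening, f_grip=None): finger opening in m; f_grip is the grip in N (None keeps the last); returns when the fingers have stopped.
- r.hold(seconds).
- inverse_kinematics(position, orientation): joint angles nearest the present ones, or None.
- vision.snapshot(name): name is "side" or "top" or "wrist"; returns the picture (480x640x3 uint8, red, green, blue); there is no depth.
- vision.get_calibration(name): a dict with "fx", "fy", "cx", "cy" (pixels), "D" ([k1, k2, p1, p2, k3] as OpenCV has them; the pictures are not rectified), "position" and "orientation" of the camera in the world. Camera axes: x right, y down, z forward; pixel columns grow to the right and rows downward; lengths in m; the calibration is good to about 2 mm. A picture is of the moment at which its call begins: read the wrist's pose just before it. get_calibration takes no time and is no camera call; for the wrist camera it gives the pose at the moment of the call.
A pose or a line that the arm cannot do raises r.PlanningError and nothing moves.
- r.sign_off(): hands the job in, once; it reports no verdict.
Trained networks look in the newest picture that a camera, given by its name, has taken for a name from the list of things; names that differ only in an ending like _2 or _b are one class to them, and where a whole thing is asked for, a point or a joint stands for the part that bears it (a point fixed in the world has none). Each returns a list of dicts, best first, with "score" (0 to 1); they miss things now and then, are a little off and sometimes report something else, mostly with a low value. They report only what shows in the picture. A call takes as long as a camera call.
- models.boxes_of(thing, camera): "at" ([x, y, z] in m, in world coordinates, good to about 4 mm: the middle of the surface that is visible of it).
- models.regions_of(thing, camera): "pixels" (480x640 bool, what is visible of it).
- models.mark_of(thing, camera): "at" ([x, y, z] in m, in world coordinates, good to about 4 mm: a listed point, or the origin of a listed thing).
Readings, each from a call of its own:
- telemetry.current_t(): time.
- telemetry.current_joints(): joint angles.
- telemetry.current_dq(): joint speeds.
- telemetry.current_joint_efforts(): joint torques, N m.
- telemetry.current_ee_pos(): TCP position.
- telemetry.current_tool_rot(): TCP orientation.
- telemetry.current_wrist_force(): force on the tool from outside, world axes, zero at the start.
- telemetry.current_torque(): the same for the moment, N m.
- telemetry.current_opening(): finger opening in m.
Only numpy, scipy, OpenCV 4.12 (cv2) and the standard library are available. Lean on these libraries where they do the work, as an engineer would, in place of code of your own. Each camera call takes 0.05 s, during which the arm holds its last target.

## Working session

There is one attempt and no reset: what is moved stays moved. The work goes in short steps, each a Python script; the robot and the scene stay as the last script left them, time stands still between calls to the robot, and variables do not carry over. Pictures are saved under pics/ and viewed, and the job is handed in when it is done.

```bash
mkdir -p pics; ls; python3 - <<'E'
from plant import r, vision, models, telemetry
import cv2
for c in ("top","side","wrist"):
    im=vision.snapshot(c); cv2.imwrite(f"pics/{c}0.png",im[:,:,::-1])
    for n in ("wheel_hub","wheel_top","wheel_mark","index_nib","slicer","rail_beside","holder"):
        d=models.mark_of(n,c); print(c,n,[(round(x["score"],2),[round(float(v),4) for v in x["at"]]) for x in d[:2]])
print(telemetry.current_t(), telemetry.current_tool_rot(), r.nose_length)
E
```

```text
pics
top wheel_hub [(0.95, [0.5012, -0.0522, 0.0821])]
top wheel_top [(0.82, [0.5023, -0.0571, 0.1096]), (0.39, [0.4867, -0.0529, 0.1017])]
top wheel_mark [(0.51, [0.483, -0.0501, 0.1013])]
top index_nib [(0.93, [0.5389, -0.0603, 0.0806])]
top slicer [(0.61, [0.5372, 0.0232, 0.0027]), (0.23, [0.5139, 0.1643, 0.0052])]
top rail_beside [(0.67, [0.5049, -0.0328, 0.0881])]
top holder [(0.78, [0.6164, -0.1599, -0.0003])]
side wheel_hub [(0.73, [0.5054, -0.0558, 0.0797])]
side wheel_top [(0.94, [0.5002, -0.0531, 0.1037]), (0.64, [0.5027, -0.4476, 0.0102])]
side wheel_mark [(0.56, [0.4904, -0.0465, 0.1064]), (0.54, [0.5002, -0.0292, 0.0887])]
side index_nib [(0.79, [0.537, -0.0649, 0.081]), (0.2, [0.487, -0.0468, 0.1068])]
side slicer [(0.74, [0.5405, 0.0217, -0.0032]), (0.58, [0.5413, -0.0645, 0.0799])]
side rail_beside [(0.65, [0.5049, -0.0303, 0.0901]), (0.41, [0.5154, 0.1647, -0.0036])]
side holder [(0.88, [0.6213, -0.1524, -0.0031]), (0.22, [0.4943, -0.4592, -0.0])]
wrist wheel_hub []
wrist wheel_top []
wrist wheel_mark []
wrist index_nib []
wrist slicer []
wrist rail_beside []
wrist holder []
1.2 [ 3.99334466e-05  8.25059630e-01 -5.65045665e-01  2.92255797e-05] 0.025
```

View pics/top0.png

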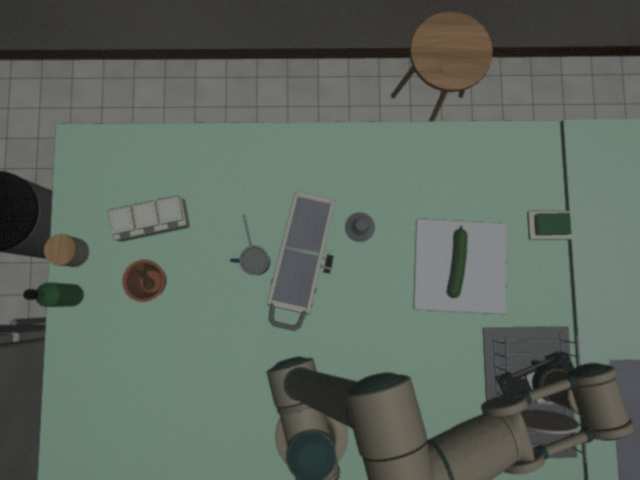

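View pics/side0.png

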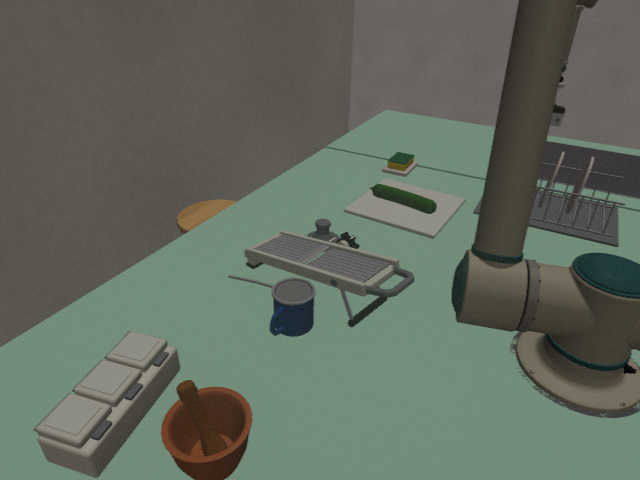

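The marked lobe seems to be at about setting 2. I'll check that with a close wrist view before pushing anything.

```bash
cat > h.py <<'E'
from plant import r, gripper_to, inverse_kinematics, vision, models, telemetry
import numpy as np, cv2
from scipy.spatial.transform import Rotation as R
def quat(yaw,sgn=1):
    x=sgn*np.array([-np.sin(yaw),np.cos(yaw),0]); z=np.array([0,0,-1.]); y=np.cross(z,x)
    q=R.from_matrix(np.c_[x,y,z]).as_quat(); return [q[3],*q[:3]]
def snap(c,n):
    im=vision.snapshot(c); cv2.imwrite(f"pics/{n}.png",im[:,:,::-1]); return im
def marks(c,names=("wheel_hub","wheel_top","wheel_mark","index_nib","rail_beside","slicer")):
    for n in names:
        d=models.mark_of(n,c); print(c,n,[(round(x["score"],2),[round(float(v),4) for v in x["at"]]) for x in d[:2]])
E
python3 - <<'E'
from h import *
c=vision.get_calibration("wrist"); p=telemetry.current_ee_pos()
q=telemetry.current_tool_rot(); T=R.from_quat([*q[1:],q[0]])
o=c["orientation"]; C=R.from_quat([*o[1:],o[0]])
print("cam in tool",T.inv().apply(np.array(c["position"])-p)); print((T.inv()*C).as_matrix().round(3), c["fx"])
for s in (1,-1):
    print(s,inverse_kinematics([0.44,-0.045,0.27],quat(np.radians(-14),s)))
print(telemetry.current_joints())
E
```

```text
cam in tool [ 0.00043606 -0.07887892 -0.15485597]
[[ 1.    -0.001  0.001]
 [ 0.001  0.962  0.275]
 [-0.001 -0.275  0.962]] 351.915624426191
1 [-2.59478263e-01  5.06359123e-02  1.68913762e+00 -4.44089210e-16
  1.40181913e+00 -1.58592849e+00]
-1 [-2.59478263e-01  5.06359123e-02  1.68913762e+00 -4.44089210e-16
  1.40181913e+00  1.55566416e+00]
[-1.32198392e+00  2.75915939e-01  1.50488635e+00 -2.18383430e-05
  1.36069373e+00 -1.21002161e-01]
```

```bash
python3 - <<'E'
from h import *
yaw=np.radians(-14); ex=np.array([np.cos(yaw),np.sin(yaw),0]); ey=np.array([-ex[1],ex[0],0])
hub=np.array([.502,-.054,.08])
p=hub-0.05*ex-0.03*ey; p[2]=0.23
r.move_to(p,quat(yaw,1)); gripper_to(0.0,20)
print(telemetry.current_t(),telemetry.current_opening())
snap("wrist","w1"); marks("wrist"); print(telemetry.current_t())
E
```

```text
4.5083 0.00030985426260927333
wrist wheel_hub [(0.79, [0.5029, -0.0546, 0.0789])]
wrist wheel_top [(0.7, [0.4992, -0.0512, 0.1095]), (0.24, [0.4889, -0.0508, 0.1025])]
wrist wheel_mark [(0.67, [0.4907, -0.05, 0.1043])]
wrist index_nib [(0.61, [0.507, -0.0343, 0.0893]), (0.58, [0.5359, -0.0645, 0.079])]
wrist rail_beside [(0.87, [0.5099, -0.0342, 0.0892]), (0.48, [0.4888, -0.0516, 0.1033])]
wrist slicer []
4.8583
```

View pics/w1.png

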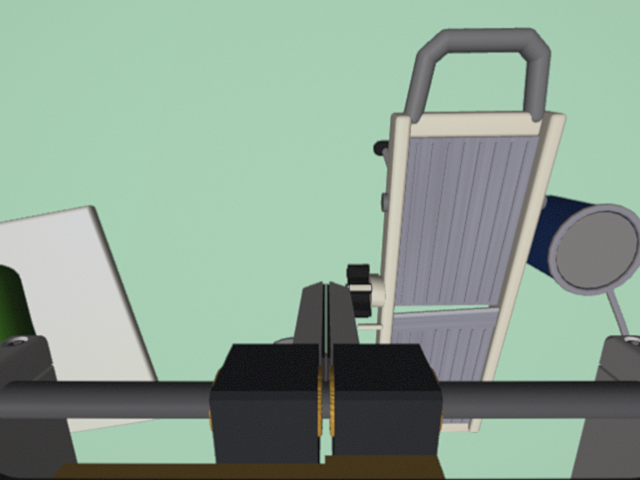

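```bash
cat >> h.py <<'E'
def proj(pts,c="wrist",cal=None):
    cal=cal or vision.get_calibration(c); o=cal["orientation"]; C=R.from_quat([*o[1:],o[0]])
    Rt=C.inv(); rv=Rt.as_rotvec(); t=-Rt.apply(cal["position"])
    K=np.array([[cal["fx"],0,cal["cx"]],[0,cal["fy"],cal["cy"]],[0,0,1]])
    return cv2.projectPoints(np.array(pts,float),rv,t,K,np.array(cal["D"]))[0][:,0]
yaw=np.radians(-14); ex=np.array([np.cos(yaw),np.sin(yaw),0]); ey=np.array([-ex[1],ex[0],0]); ez=np.array([0,0,1.])
hub=np.array([.502,-.054,.0805])
def W(x,y,z): return hub+x*ex+y*ey+z*ez
def lobe(deg,y=0,rad=.027): a=np.radians(deg); return W(rad*np.sin(a),y,rad*np.cos(a))
E
python3 - <<'E'
from h import *
im=cv2.imread("pics/w1.png")
for a in (-90,-30,30,90):
    q=proj([lobe(a,-.01),lobe(a,.01)]); print(a,q.round(0).tolist())
print("nib",proj([W(.036,0,0)]), "rail", proj([W(-.1,.022,.008+.1*np.tan(np.radians(11))),W(0,.022,.008)]))
cv2.imwrite("pics/w1z.png",cv2.resize(im[240:345,300:420],None,fx=5,fy=5,interpolation=cv2.INTER_CUBIC))
E
```

```text
-90 [[349.0, 264.0], [371.0, 264.0]]
-30 [[351.0, 288.0], [374.0, 288.0]]
30 [[350.0, 317.0], [373.0, 317.0]]
90 [[348.0, 318.0], [369.0, 318.0]]
nib [[358.319559   326.45075201]] rail [[393.93030052 187.05018302]
 [384.20942643 295.25965684]]
```

View pics/w1z.png

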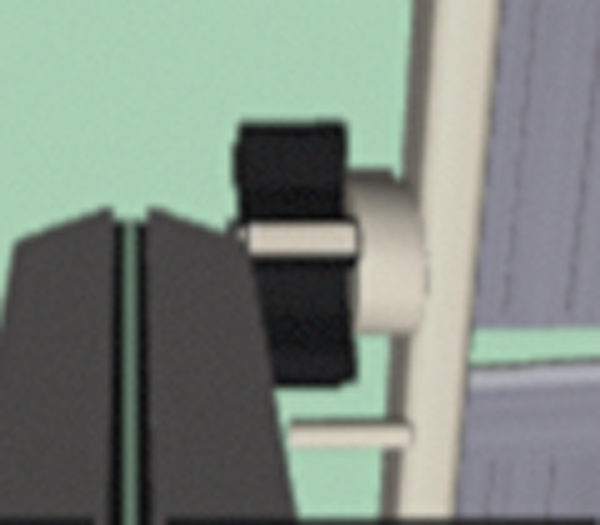

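The white line is at row 288 and the nib at row 326. That matches the -30° lobe, so the wheel is at setting 2 and needs two clicks forward. I'll do the first click now.

```bash
cat >> h.py <<'E'
hub=hub-.002*ey
Q=quat(yaw,1)
def tip(front,z,y=-.004): return W(front-.008,y,z+.025)
def click():
    if telemetry.current_ee_pos()[2]<.15: r.move_l(tip(-.022,.045),rot=Q,vel=.1)
    else: r.move_to(tip(-.022,.045),Q)
    f0=telemetry.current_wrist_force()
    print("descend hit",r.move_l(tip(-.021,.0175),vel=.06,guard=4))
    for fr,z in ((-.016,.0178),(-.012,.0185),(-.008,.0195),(-.005,.020),(-.002,.020)):
        h=r.move_l(tip(fr,z),vel=.03,guard=9)
        f=np.array(telemetry.current_wrist_force())-f0
        print(fr,h,"F slicer x,y,z",(f@ex).round(2),(f@ey).round(2),f[2].round(2),round(telemetry.current_t(),2))
        if h: break
    r.move_l(tip(fr,.055),vel=.1)
E
python3 - <<'E'
from h import *
click()
r.move_l(W(-.058,-.03,.15),vel=.2)
cal=vision.get_calibration("wrist"); im=snap("wrist","w2"); marks("wrist",("wheel_mark","index_nib","wheel_hub"))
for a in (-30,30,90): print(a,proj([lobe(a,-.01),lobe(a,.01)]).round(0).tolist())
cv2.imwrite("pics/w2z.png",cv2.resize(im[240:345,300:420,::-1],None,fx=5,fy=5,interpolation=cv2.INTER_CUBIC))
E
```

```text
descend hit False
-0.016 False F slicer x,y,z -4.48 0.61 2.51 6.22
-0.012 False F slicer x,y,z -2.74 0.52 1.65 6.5
-0.008 False F slicer x,y,z -0.21 0.17 -1.34 6.78
-0.005 False F slicer x,y,z 0.91 -0.26 -1.08 7.03
-0.002 False F slicer x,y,z -3.83 0.51 5.46 7.28
wrist wheel_mark [(0.66, [0.5177, -0.0577, 0.1062])]
wrist index_nib [(0.61, [0.5375, -0.0639, 0.078])]
wrist wheel_hub [(0.88, [0.4994, -0.0545, 0.0804])]
-30 [[350.0, 298.0], [373.0, 298.0]]
30 [[349.0, 326.0], [372.0, 326.0]]
90 [[348.0, 326.0], [368.0, 326.0]]
```

View pics/w2z.png

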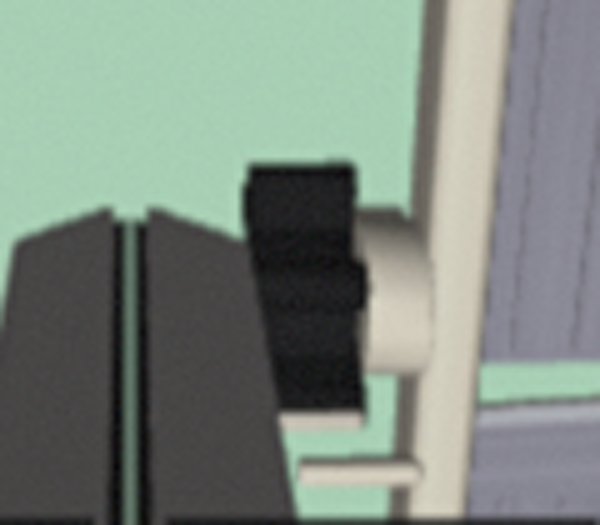

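The white line is now at the wheel's low-end edge, about row 324. From this angle I can't tell +30° from +90°, so I'll look from the low end.

```bash
python3 - <<'E'
from h import *
r.move_l(W(.12,-.07,.17),vel=.25)
im=snap("wrist","w3"); marks("wrist",("wheel_mark","index_nib","wheel_hub"))
for a in (-30,30,90): print(a,proj([lobe(a,-.01),lobe(a,.01)]).round(0).tolist())
n=proj([W(.036,0,0)])[0]; print("nib",n, telemetry.current_t())
x,y=n.astype(int); x0=max(0,x-60);y0=max(0,y-70)
cv2.imwrite("pics/w3z.png",cv2.resize(im[y0:y0+110,x0:x0+130,::-1],None,fx=5,fy=5,interpolation=cv2.INTER_CUBIC)); print(x0,y0)
E
```

```text
wrist wheel_mark [(0.66, [0.5167, -0.0553, 0.1009])]
wrist index_nib [(0.8, [0.5379, -0.0626, 0.0799])]
wrist wheel_hub [(0.68, [0.5001, -0.056, 0.0796])]
-30 [[403.0, 78.0], [429.0, 78.0]]
30 [[401.0, 114.0], [426.0, 114.0]]
90 [[395.0, 133.0], [418.0, 133.0]]
nib [405.61584469 143.64469359] 9.6583
345 73
```

View pics/w3z.png

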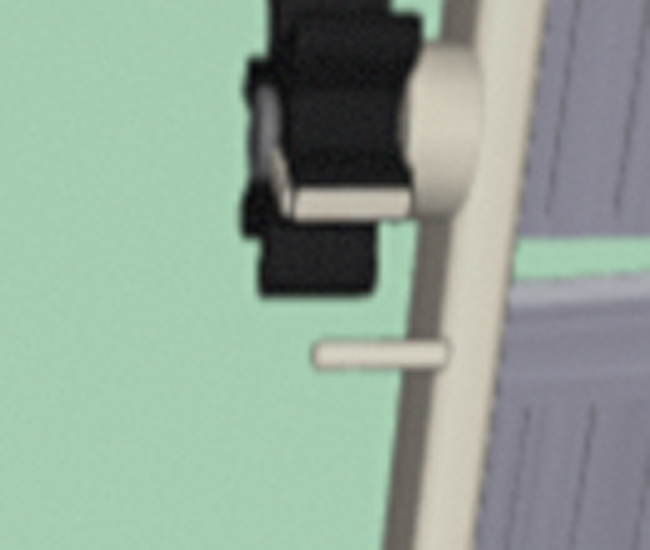

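The white line is at row 113.6 and 114 was predicted for +30°, so this is setting 3. The nib hasn't moved, so the slicer hasn't either. For the second click I'll end the push at -5 mm, because the first click had already snapped over by then.

```bash
sed -i 's/,(-.005,.020),(-.002,.020))/,(-.005,.020))/' h.py; python3 - <<'E'
from h import *
r.move_l(W(-.03,-.004,.15),vel=.25)
r.move_l(tip(-.022,.045),vel=.15)
click()
r.move_l(W(-.03,-.004,.15),vel=.2)
r.move_l(W(.12,-.07,.17),vel=.25)
im=snap("wrist","w4"); marks("wrist",("wheel_mark","index_nib","wheel_hub"))
print(telemetry.current_t())
cv2.imwrite("pics/w4z.png",cv2.resize(im[73:183,345:475,::-1],None,fx=5,fy=5,interpolation=cv2.INTER_CUBIC))
E
```

```text
descend hit False
-0.016 False F slicer x,y,z -2.76 0.86 3.95 12.32
-0.012 False F slicer x,y,z -2.05 0.45 3.43 12.61
-0.008 False F slicer x,y,z 0.45 0.89 0.12 12.89
-0.005 False F slicer x,y,z 0.97 1.73 1.38 13.14
wrist wheel_mark []
wrist index_nib [(0.89, [0.5353, -0.0618, 0.0806]), (0.24, [0.5298, -0.0598, 0.0806])]
wrist wheel_hub [(0.64, [0.5008, -0.0541, 0.077]), (0.2, [0.6232, -0.1543, 0.0029])]
15.1583
```

View pics/w4z.png

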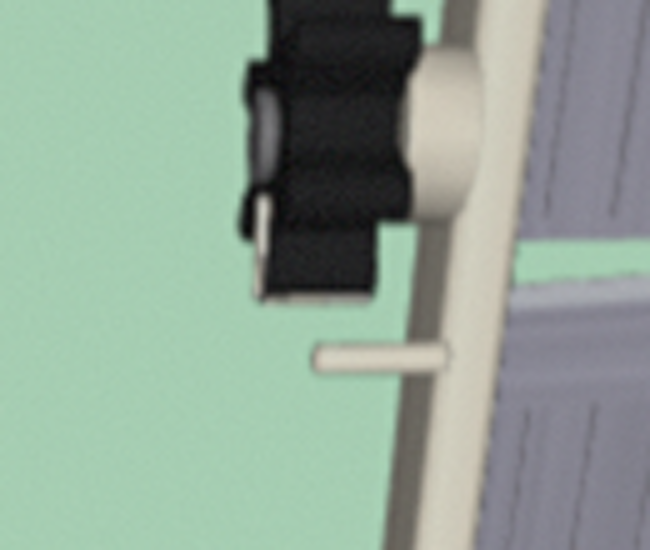

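The white line now shows on the lobe level with the nib: its edge at about row 132, and the face stripe at about column 397. That is setting 4. The slicer hasn't visibly moved and the tool is clear, so I'm handing in.

```bash
python3 - <<'E'
from h import *
print(telemetry.current_wrist_force(), telemetry.current_ee_pos()); r.sign_off()
E
```

```text
[ 0.52121254  0.16207963 -0.80710924] [ 0.60001865 -0.15196269  0.25070273]
the job is handed in; nothing more can be done
```

The slicer is set to 4 clicks, its second-thickest cut, and the job is handed in after about 15 s on the robot's clock. The wheel started at 2 clicks, so I flicked it forward twice with the closed fingertips. Forces I read during the pushes stayed at about 7 N or below.

**Final checks:**
- **Wheel:** the last close-up shows the marked lobe level at the low end, opposite the nib. The white line is on its rim and down its outer face.
- **Slicer:** the nib shifted less than half a pixel (roughly 0.4 mm) between the close-ups after the first and second clicks.
- **Robot:** it was clear of everything, with the tip about 145 mm above the hub.
- **Other items:** I took no final overall picture of the counter. The pushes and moves were made around the wheel, above the other items.

**Two things that didn't go as expected:**
- In the final picture the network did not find the mark, so I read the setting from the image by eye.
- On the first click the fingertip went a little too far and brushed the next lobe with about 6–7 N. It did no harm, and I shortened the second push.

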